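# Stow the kidney dish in a bench cupboard with a sprung roller catch

## Robot

A 7-joint arm with a two-finger parallel gripper is mounted at the origin on a cart in front of the work surface, level with it; the furniture and walls round the work are solid. World frame = base frame: x ahead of the robot, y to its left, z up, the work surface at z = 0. Lengths are in mm, angles in rad, forces in N, time in s.
With the tool pointing down it reaches from about 375 to 925 mm from the base axis. Payload 3.1 kg.
Tool frame: the origin (TCP) lies at the very end of the fingers, on their centre line; the grasp point (between the pads) lies 19 mm behind it (hold_point_z is the distance from the TCP to the grasp point, in mm); z points along the fingers, y is the line along which they close (so a half turn about z gives the same grasp; the last joint's range is limited). The gripper opens to 85 mm and grips with 20 to 120 N. Pads are 22 mm wide; open, the fingers measure 114 mm over their backs; the gripper's body (76 mm by 85 mm) begins 54 mm behind the grasp point. The pads swing forward as they close: fully open they stand 13 mm farther back than shut.
Start: joints at [1.217, 0.383, 0.044, 1.598, -0.018, 1.161, -0.05], TCP at [164.482, -628.847, 231.269] pointing down, gripper open.
Joint ranges: [-2.61, 2.61], [-0.41, 2.15], [-1.48, 1.57], [0, 2.5], [-1.57, 4.71], [0.05, 1.97], [-2.85, 2.85]. Speed limits (rad/s): [2.79, 2.79, 3.14, 3.14, 3.14, 3.14, 3.14].

## Interface

Orientations are given as a unit quaternion [x, y, z, w].
In Python, from workcell import * gives the robot as it stands. The module is installed in compiled form; this text tells all that it offers.
- The arm moves only by the tool servo_tool, never from a script. Its argument "plan" is a list of rows, each a list of 5 numbers: the shift along the tool's x, y, z scaled (see below), then the turn about the tool's z scaled (see below), then the closure, from -1 (fully open) to 1 (shut). In form: [[x, y, z, turn, grip], ...]. A call has 1 to 20 rows; each row is the pose to reach, as a shift and turn from the pose commanded when the call began, along the tool's axes at that moment; what a row does not reach only later rows make up. The controller multiplies each number of a shift by 0.08 m and each number of a turn by 30 degrees. A row lasts 1/12 s, in which the tool goes at most 41.7 mm and 7.16 degrees, less where a joint would pass 70% of its speed; a pose out of reach is approached as far as the arm can. A call with a number of a shift or a turn outside -1 to 1 is refused whole. A call with a gripper value outside its range is refused whole. The fingers move at their own pace and stop on an object; the grip force is fixed at half the most. Time passes only in rows, so rows that repeat a pose let the fingers close. It gives the time, the measured TCP pose, the force, the opening and the grip force at its end, in the units of the state.
- sense(): the state, without advancing time (a new reading comes with each control period).
- read_camera(name): name is "side" or "top"; returns the picture (420x560x3 uint8, red, green, blue); there is no depth.
- camera_params(name): a dict with "fx", "fy", "cx", "cy" (pixels), "position" and "rotation" of the camera in the world. Camera axes: x right, y down, z forward; pixel columns grow to the right and rows downward; lengths in mm; the calibration is good to about 2 mm. A picture is of the moment at which its call begins. camera_params takes no time and is no camera call.
- sign_off(): hands the job in; it is judged then, once.
Trained networks look in the newest picture that a camera, given by its name, has taken for a name from the list of things; names that differ only in an ending like _2 or _b are one class to them, and where a whole thing is asked for, a point or a joint stands for the part that bears it (a point fixed in the world has none). Each returns a list of dicts, best first, with "conf" (0 to 1); they miss things now and then, are a little off and sometimes report something else, mostly with a low value. They report only what shows in the picture. A call takes as long as a camera call.
- recognise(camera, name): "centre" ([x, y, z] in mm, in world coordinates, good to about 4 mm: the middle of the surface that is visible of it).
The state is a dict: "clock": time; "joint_pos": joint angles; "qvel": joint speeds; "tau": joint torques, N m; "tool_pos": TCP position; "tool_rot": TCP orientation; "wrist_force": force on the tool from outside, world axes, zero at the start; "moment": the same for the moment, N m; "finger_gap": finger opening in mm; "finger_force": force on a finger pad.
Only numpy, scipy, OpenCV 4.12 (cv2) and the standard library are available. Lean on these libraries where they do the work, as an engineer would, in place of code of your own. Each camera call takes 0.05 s, during which the arm holds its last target. There are 200 camera calls.

## Task

Put the kidney dish away in the bench cupboard: pull the door open through its roller catch and swing it wide, slide the dish in upright until it is clear of the door, then push the door until the catch snaps and holds it shut. Feel for the catch: do not slam the door or force it once it is home, and do not shift the cupboard, which only stands on the bench. Leave the cup, the clamp and the oil bottle where they are.

Things in the scene. Friction and masses are not known exactly. Their poses are not given: they have to be found in the camera images.
- cupboard: White sheet-steel bench cupboard, 220 wide (y), 110 deep (x), 130 mm high, 5 kg, loose on the bench; pushed or pulled at the handle with over about 18 N it slides. Origin: centre of its underside; x points in through the doorway (front edge at x = -55 mm), y to its hinge side. Inside 102 deep, 212 wide, 124 high; the 1.2 mm floor sheet has a bevelled front edge, so a dish slides in off the bench.
- door (a joint): Angle of the steel door (216 wide, 9 thick, 4 to 126 mm up), hinged at its left: 0 shut (rests at -0.01 to 0.006), 1.92 fully open; stays where left. Sprung double-roller catch inside, at the free edge: pushed at the handle, resistance begins near 0.05 and climbs to some 10 to 18 N, then drops as the door snaps home from about 0.02; let go earlier, it springs back. Pulling it out takes 3 to 16 N.
- door_hinge (a point): Point on the door's upright hinge axis, at bench height; at x = -64, y = 108 mm in the cupboard's frame.
- door_handle (a point): Centre of the bar of the door's horizontal bow handle: 10 mm round steel bar, 78 mm straight, along the door's top edge, 105 mm above the bench, 35 mm out from the door's face (30 mm free behind it, open from above), 125 mm along the door from the hinge axis. Swings with the door.
- dish_center (a point): Centre (half-way up, 16.5 mm above its base) of the plain kidney-shaped steel dish: 148 mm long (its y), 56 wide (its x), 33 high, open on top, 0.11 to 0.22 kg, standing on the bench to the right of the cupboard's front. It fits in crosswise, its length along the cupboard's width.
- cup: Small white plastic cup, 49 mm wide, 43 high, standing to the right of the cupboard. Origin: centre of its base. Bystander.
- clamp: Ring-handled steel clamp, 147 mm long, 8 high, lying on the bench beyond the dish. Origin: its middle, on the bench. Bystander.
- oil: White oil bottle with a red pointed cap, 40 mm wide, 112 high, standing right of the cup. Origin: centre of its base. Bystander.
- buffer: Black rubber button, 10 mm across, on the front edge of the cupboard's right side, 70 mm up; the shut door rests on it (6 mm in front of the carcass). The snap alone loads it with under 16 N; pressing on at the handle with over about 15 N after the snap, or slamming, forces it (18 N).

How it is judged:
By the outcome, as a careful person would: the job done as asked, in the order asked, and still so for the second after the job is handed in, with the robot touching nothing.
It also fails if it takes over 72 s, if anything falls off the work surface, if the arm or the gripper's body presses on something with over 40 N, if the wrist force passes 120 N, or if a joint passes its speed limit or range.

## Working session

There is one attempt and no reset: what is moved stays moved. The work goes in short steps, Python scripts to look and compute and a tool call to move; the robot and the scene stay as the last step left them, time stands still between calls to the robot, and variables do not carry over. Pictures are saved under pics/ and viewed, at most 10 in all, crops included, and the job is handed in when it is done.

Besides the shell and the picture viewer there is one more tool, called by a JSON object that holds its "op" and its "data", one argument or row to a line. servo_tool: Moves the arm, as the interface text tells. Shifts and turns lie within -1 to 1; 1 stands for 0.08 m of shift or 30 degrees of turn. Its arguments: {"type":"object","properties":{"plan":{"type":"array","items":{"type":"array","items":{"type":"number","minimum":-1,"maximum":1}}}},"required":["plan"]}

```bash
mkdir -p pics
python3 - <<'E'
from workcell import *
import cv2
s=sense();print({k:s[k] for k in s})
for c in("side","top"):
    im=read_camera(c);cv2.imwrite(f"pics/{c}0.png",im[:,:,::-1]);print(c,camera_params(c))
    for n in("cupboard","door_hinge","door_handle","dish_center","cup","clamp","oil","buffer","door"):
        r=recognise(c,n);print(n,[(d["conf"],d["centre"]) for d in r[:2]])
E
```

```text
{'clock': 0.0, 'joint_pos': array([ 1.21719301,  0.3838697 ,  0.04384863,  1.59955891, -0.01789075,
        1.16116764, -0.04990721]), 'qvel': array([ 0.00114527, -0.00132793, -0.00088886, -0.00028717, -0.00163818,
       -0.00157174, -0.00017205]), 'tau': array([-1.71476870e-05, -4.33457386e+01,  1.02481149e+00, -2.49513853e+01,
        1.04932731e-02,  1.12686830e-02,  3.26919569e-06]), 'tool_pos': array([ 164.21419889, -627.95803992,  229.87193371]), 'tool_rot': array([ 9.91826872e-01,  1.27584294e-01, -2.43461503e-04, -1.28257670e-03]), 'wrist_force': array([ 0.51792326, -1.02685741,  0.55697651]), 'moment': array([-0.04137178, -0.00750905,  0.02898772]), 'finger_force': 0.0, 'finger_gap': 85.44529637686053}
side {'fx': 529.9850292745136, 'fy': 529.9850292745136, 'cx': 286.881534860636, 'cy': 209.60966733832223, 'position': array([ 353.09628322, -880.8236791 ,  625.20384831]), 'rotation': array([ 0.84442868, -0.12852869,  0.06666324, -0.51572918])}
cupboard [(0.77, [612.8, 133.3, 102.4])]
door_hinge [(0.76, [571.7, 164.2, 80.1])]
door_handle [(0.97, [567.5, 162.6, 78.9])]
dish_center [(0.89, [512.5, -62.2, 8.2]), (0.68, [567.0, 162.9, 78.1])]
cup [(0.98, [711.6, 25.8, 26.7])]
clamp [(0.68, [656.3, -132.3, 5.9]), (0.22, [568.8, 162.6, 76.0])]
oil [(0.75, [735.2, -115.3, 48.7])]
buffer []
door [(0.87, [564.5, 162.4, 79.1])]
top {'fx': 394.43478220044625, 'fy': 394.43478220044625, 'cx': 280.94341419268625, 'cy': 208.88644420527822, 'position': array([538.98788756,  77.96427178, 955.86514777]), 'rotation': array([-0.70082339,  0.71252273, -0.02469117,  0.02341542])}
cupboard [(0.83, [619.2, 208.1, 126.9])]
door_hinge [(0.91, [555.2, 184.0, 112.3]), (0.28, [617.1, 205.7, 130.3])]
door_handle [(0.94, [559.8, 178.2, 112.7])]
dish_center [(0.73, [520.2, -73.2, -1.1])]
cup [(0.92, [721.1, 38.4, 20.7])]
clamp [(0.85, [657.6, -143.3, 1.7])]
oil [(0.63, [729.8, -95.0, 53.8])]
buffer []
door [(0.57, [556.9, 180.6, 111.2])]
```

View pics/side0.png

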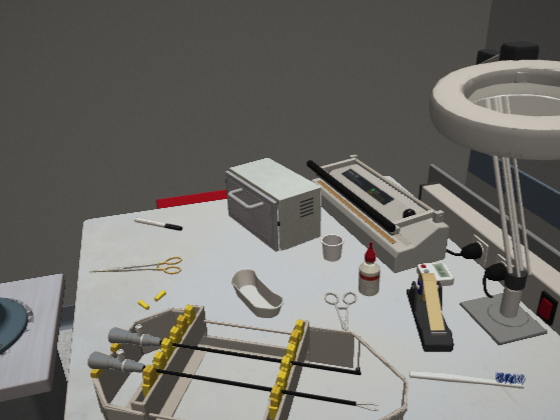

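View pics/top0.png

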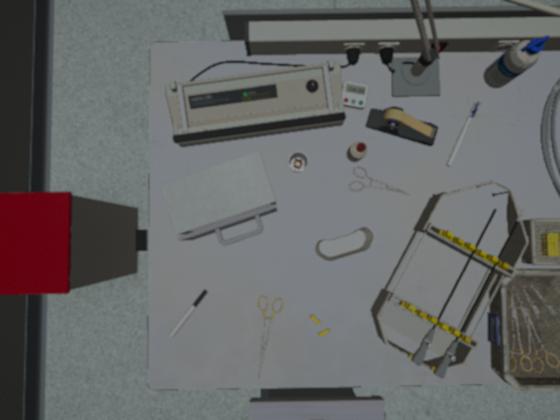

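The side view shows the cupboard at about (270,205), the dish at (257,293), the cup at (332,247), the oil at (369,275) and the clamp at (341,305). In the top view the cupboard's roof corners are near (163,187), (263,153) and (276,205), the handle bar runs (218,243)–(262,232), and the dish is at (344,243). I'll enlarge this for accurate geometry.

```bash
cat > h.py <<'E'
from workcell import *
import cv2,numpy as np
from scipy.spatial.transform import Rotation as R
def pix2w(cam,uv,z):
    p=camera_params(cam);uv=np.atleast_2d(uv).astype(float)
    d=np.c_[(uv[:,0]-p["cx"])/p["fx"],(uv[:,1]-p["cy"])/p["fy"],np.ones(len(uv))]
    d=R.from_quat(p["rotation"]).apply(d);t=(z-p["position"][2])/d[:,2]
    return p["position"]+d*t[:,None]
def w2pix(cam,P):
    p=camera_params(cam);q=R.from_quat(p["rotation"]).inv().apply(np.atleast_2d(P)-p["position"])
    return np.c_[q[:,0]/q[:,2]*p["fx"]+p["cx"],q[:,1]/q[:,2]*p["fy"]+p["cy"]]
E
python3 - <<'E'
from h import *
np.set_printoptions(precision=1,suppress=True)
im=cv2.imread("pics/top0.png")
c=cv2.resize(im[135:275,150:390],None,fx=3.3,fy=3.3,interpolation=cv2.INTER_CUBIC)
for i in range(150,390,20):
    cv2.putText(c,str(i),(int((i-150)*3.3),10),0,.35,(0,255,255),1);cv2.line(c,(int((i-150)*3.3),12),(int((i-150)*3.3),18),(0,255,255),1)
for j in range(140,275,20): cv2.putText(c,str(j)+"-",(0,int((j-135)*3.3)+4),0,.35,(0,255,255),1)
cv2.imwrite("pics/crop.png",c)
print(pix2w("top",[[163,187],[263,153],[276,205],[182,238]],130))
print(pix2w("top",[[218,243],[262,232]],105))
print(pix2w("top",[[148,45],[148,388]],0))
E
```

```text
[[645.5 323.6 130. ]
 [714.6 112.1 130. ]
 [603.6  86.2 130. ]
 [537.8 283.5 130. ]]
[[525.7 212.4 105. ]
 [547.8 117.6 105. ]]
[[1020.   401.     0. ]
 [ 186.5  395.8    0. ]]
```

View pics/crop.png

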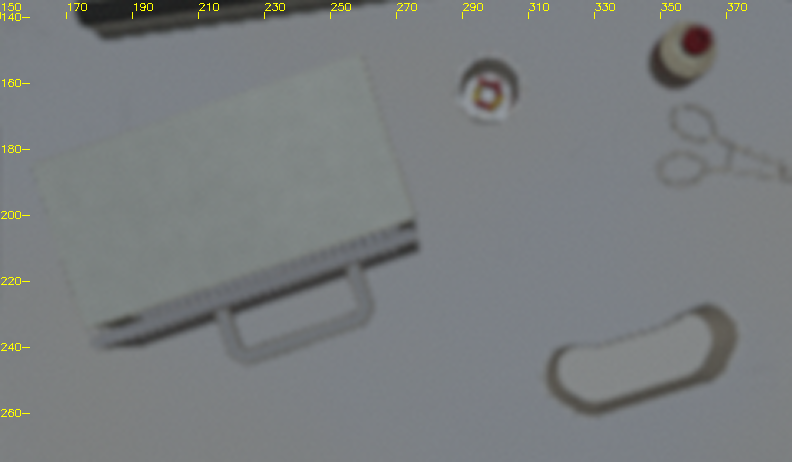

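The crop gives roof corners at about (160.6,184.4), (259.7,152.6), (275.2,201) and (176.7,234), and bar ends at (224.8,243.2) and (260.9,230.8). The dish spans (316,248)–(373,235), with its concave side up (+x). Next I'll fit the cupboard pose and get the dish outline.

```bash
cat >> h.py <<'E'
def c2w(pose,P):  # pose x,y,yaw ; cupboard->world
    P=np.atleast_2d(P).astype(float);c,s=np.cos(pose[2]),np.sin(pose[2])
    return np.c_[pose[0]+c*P[:,0]-s*P[:,1],pose[1]+s*P[:,0]+c*P[:,1],P[:,2]]
def w2c(pose,P):
    P=np.atleast_2d(P).astype(float);c,s=np.cos(pose[2]),np.sin(pose[2]);d=P-[pose[0],pose[1],0]
    return np.c_[c*d[:,0]+s*d[:,1],-s*d[:,0]+c*d[:,1],P[:,2]]
E
python3 - <<'E'
from h import *
from scipy.optimize import least_squares
np.set_printoptions(precision=2,suppress=True)
M=np.array([[55,110,130],[55,-110,130],[-55,-110,130],[-55,110,130],[-105,22-4,105],[-105,-56+4,105]])
U=np.array([[160.6,184.4],[259.7,152.6],[275.2,201],[176.7,234],[224.8,243.2],[260.9,230.8]])
r=least_squares(lambda p:(w2pix("top",c2w(p,M))-U).ravel(),[627,201,.32])
print(r.x,r.fun.reshape(-1,2)); p=r.x
print("side pred",w2pix("side",c2w(p,M)))
print("hinge",c2w(p,[-64,108,0]),"handle",c2w(p,[-105,-17,105]))
# dish: outline points of rim (z=33) from crop
c=np.array([[547,375],[565,347],[600,347],[650,328],[705,305],[737,335],[712,380],[650,398],[592,414],[560,397]])/3.3+[150,135]
W=pix2w("top",c,20);print(W[:,:2]);
q=cv2.minAreaRect(W[:,:2].astype(np.float32));print(q)
m=W[:,:2].mean(0);print(m)
E
```

```text
[631.73 207.27   0.31] [[-0.05  0.09]
 [ 0.   -0.85]
 [ 0.95 -0.22]
 [-0.45  0.1 ]
 [ 2.36 -0.57]
 [-2.82  1.47]]
side pred [[266.83 157.72]
 [319.99 187.35]
 [278.4  200.52]
 [228.28 167.95]
 [229.1  196.04]
 [244.66 207.4 ]]
hinge [[538.12 290.92   0.  ]] handle [[536.76 159.38 105.  ]]
[[ 507.29   -4.92]
 [ 527.05  -18.28]
 [ 526.64  -43.37]
 [ 539.63  -79.59]
 [ 555.46 -119.58]
 [ 533.58 -141.88]
 [ 501.76 -122.93]
 [ 489.7   -78.2 ]
 [ 479.03  -36.44]
 [ 491.48  -13.86]]
((515.5751953125, -74.76214599609375), (52.608619689941406, 138.96875), 15.664610862731934)
[515.16 -65.9 ]
```

{"op": "servo_tool", "data": {
  "plan": [
    [0.26,-0.31,0,0,-1],
    [0.52,-0.62,0,0,-1],
    [0.78,-0.925,0,0,-1]
  ]
}}

```text
clock: 1.25
tool_pos: [206.0, -540.7, 231.1]
tool_rot: [0.992, 0.127, 0.0, -0.0]
wrist_force: [0.9, 0.1, 0.2]
finger_gap: 85.3
finger_force: 0.0
```

{"op": "servo_tool", "data": {
  "plan": [
    [0.26,-0.31,0,0,-1],
    [0.52,-0.62,0,0,-1],
    [0.78,-0.925,0,0,-1]
  ]
}}

```text
clock: 1.5
tool_pos: [248.2, -452.6, 231.4]
tool_rot: [0.992, 0.127, 0.0, 0.0]
wrist_force: [1.1, 0.8, 0.7]
finger_gap: 85.4
finger_force: 0.0
```

{"op": "servo_tool", "data": {
  "plan": [
    [0.26,-0.31,0,0,-1],
    [0.52,-0.62,0,0,-1],
    [0.78,-0.925,0,0,-1]
  ]
}}

```text
clock: 1.75
tool_pos: [289.9, -365.2, 231.5]
tool_rot: [0.992, 0.127, 0.0, 0.0]
wrist_force: [0.5, -0.6, -0.1]
finger_gap: 85.9
finger_force: 0.0
```

{"op": "servo_tool", "data": {
  "plan": [
    [0.26,-0.31,0,0,-1],
    [0.52,-0.62,0,0,-1],
    [0.78,-0.925,0,0,-1]
  ]
}}

```text
clock: 2.0
tool_pos: [331.5, -277.9, 231.6]
tool_rot: [0.992, 0.128, 0.0, 0.0]
wrist_force: [-0.1, 1.3, 0.6]
finger_gap: 84.9
finger_force: 0.0
```

{"op": "servo_tool", "data": {
  "plan": [
    [0.26,-0.31,0,0,-1],
    [0.52,-0.62,0,0,-1],
    [0.78,-0.925,0,0,-1]
  ]
}}

```text
clock: 2.25
tool_pos: [373.1, -190.5, 231.6]
tool_rot: [0.992, 0.127, 0.0, 0.0]
wrist_force: [1.4, -0.8, -0.5]
finger_gap: 85.4
finger_force: 0.0
```

{"op": "servo_tool", "data": {
  "plan": [
    [0.26,-0.31,0,0,-1],
    [0.52,-0.62,0,0,-1],
    [0.78,-0.925,0,0,-1]
  ]
}}

```text
clock: 2.5
tool_pos: [414.8, -103.1, 231.7]
tool_rot: [0.992, 0.128, 0.0, 0.0]
wrist_force: [-0.1, -1.2, -0.5]
finger_gap: 85.7
finger_force: 0.0
```

{"op": "servo_tool", "data": {
  "plan": [
    [0.26,-0.31,0,0,-1],
    [0.52,-0.62,0,0,-1],
    [0.78,-0.925,0,0,-1]
  ]
}}

```text
clock: 2.75
tool_pos: [456.5, -15.7, 231.7]
tool_rot: [0.992, 0.128, 0.0, 0.0]
wrist_force: [0.2, -0.3, -0.3]
finger_gap: 85.2
finger_force: 0.0
```

{"op": "servo_tool", "data": {
  "plan": [
    [0.26,-0.31,0,0,-1],
    [0.52,-0.62,0,0,-1],
    [0.78,-0.925,0,0,-1]
  ]
}}

```text
clock: 3.0
tool_pos: [498.2, 71.6, 231.6]
tool_rot: [0.992, 0.127, 0.0, 0.0]
wrist_force: [0.6, 0.2, 0.4]
finger_gap: 85.4
finger_force: 0.0
```

{"op": "servo_tool", "data": {
  "plan": [
    [0,0,0,-0.25,-1],
    [0,0,0,-0.5,-1],
    [0,0,0,-0.75,-1],
    [0,0,0,-1,-1]
  ]
}}

```text
clock: 3.33
tool_pos: [497.7, 70.6, 231.4]
tool_rot: [0.928, 0.372, 0.0, -0.0]
wrist_force: [0.7, -0.9, -0.1]
finger_gap: 85.4
finger_force: 0.0
```

{"op": "servo_tool", "data": {
  "plan": [
    [0,0,0,-0.25,-1],
    [0,0,0,-0.5,-1],
    [0,0,0,-0.75,-1],
    [0,0,0,-1,-1]
  ]
}}

```text
clock: 3.67
tool_pos: [497.7, 70.1, 231.4]
tool_rot: [0.808, 0.59, 0.0, 0.0]
wrist_force: [-0.9, -0.1, 0.1]
finger_gap: 85.1
finger_force: 0.0
```

{"op": "servo_tool", "data": {
  "plan": [
    [0,0,0,-0.25,-1],
    [0,0,0,-0.5,-1],
    [0,0,0,-0.75,-1],
    [0,0,0,-1,-1],
    [0,0,0,-1,0.2]
  ]
}}

```text
clock: 4.08
tool_pos: [497.7, 70.0, 231.4]
tool_rot: [0.629, 0.778, 0.0, 0.0]
wrist_force: [-0.6, -1.1, 0.8]
finger_gap: 75.3
finger_force: 0.0
```

```bash
cat >> h.py <<'E'
POSE=[631.73,207.27,.31]
def delta(P,yaw=None):
    """units to move to world point P, tool y dir yaw(deg)"""
    s=sense();r=R.from_quat(s["tool_rot"]);d=r.inv().apply(np.array(P)-s["tool_pos"])/80
    y=r.apply([0,1,0]);a=np.degrees(np.arctan2(y[1],y[0]))
    print("t",round(s["clock"],2),"pos",s["tool_pos"].round(1),"ydir",round(a,1),"units",d.round(3),"turn",None if yaw is None else round(-((yaw-a+180)%360-180)/30,3),"F",s["wrist_force"].round(1),"gap",round(s["finger_gap"],1))
E
python3 - <<'E'
from h import *
im=read_camera("side")[:,:,::-1].copy()
bar=np.array([[-105,y,105] for y in(-56,-17,22)]);door=np.array([[-70,y,z] for y,z in((108,4),(108,126),(-108,126),(-108,4))])
roof=np.array([[x,y,130] for x,y in((-55,-110),(55,-110),(55,110),(-55,110))])
im=cv2.resize(im[120:290,190:370],None,fx=3.3,fy=3.3,interpolation=cv2.INTER_CUBIC)
for P,c,cl in((bar,(0,0,255),0),(door,(0,255,0),1),(roof,(255,0,0),1)):
    u=((w2pix("side",c2w(POSE,P))-[190,120]+.5)*3.3).astype(np.int32);cv2.polylines(im,[u],bool(cl),c,1)
cv2.imwrite("pics/s1.png",im)
h=c2w(POSE,[-105,-17,0])[0];delta([h[0],h[1],230],17.8)
E
```

```text
t 4.13 pos [497.7  70.1 231.4] ydir 11.9 units [0.987 0.71  0.018] turn -0.195 F [1.1 0.7 0.7] gap 68.5
```

View pics/s1.png

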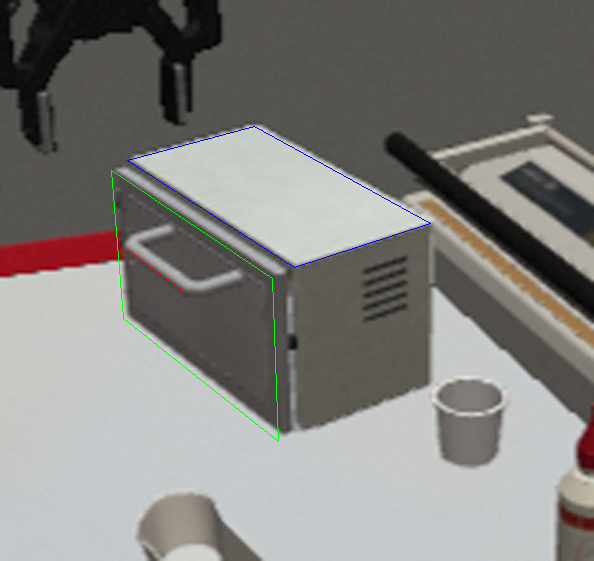

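The overlay matches: the roof edges coincide, and the predicted bar lies within about 2 mm of the real one at crop pixels (130,245)–(185,288). I'll go above the handle with a roughly 26 mm jaw gap.

{"op": "servo_tool", "data": {
  "plan": [
    [0.33,0.24,0,-0.1,0.38],
    [0.66,0.48,0,-0.195,0.38],
    [0.99,0.71,0,-0.195,0.38],
    [0.99,0.71,0.3,-0.195,0.38],
    [0.99,0.71,0.6,-0.195,0.38],
    [0.99,0.71,0.8,-0.195,0.38],
    [0.99,0.71,0.8,-0.195,0.38]
  ]
}}

```text
clock: 4.72
tool_pos: [533.9, 158.2, 163.3]
tool_rot: [0.59, 0.807, -0.003, -0.003]
wrist_force: [0.1, -1.3, -0.5]
finger_gap: 26.8
finger_force: 0.0
```

Run:
```python
from h import *
h=c2w(POSE,[-104,-17,0])[0];delta([h[0],h[1],86],17.8)
```

```text
t 4.72 pos [533.9 158.2 163.3] ydir 17.7 units [-0.002  0.059  0.966] turn -0.004 F [ 0.1 -1.3 -0.5] gap 26.8
```

{"op": "servo_tool", "data": {
  "plan": [
    [0,0,0,0,0.38],
    [0,0,0.2,0,0.38],
    [0,0,0.4,0,0.38],
    [0,0,0.6,0,0.38],
    [0,0,0.75,0,0.38],
    [0,0,0.88,0,0.38],
    [0,0,0.96,0,0.38],
    [0,0,0.96,0,0.38],
    [0,0,0.96,0,0.38]
  ]
}}

```text
clock: 5.47
tool_pos: [537.1, 159.6, 90.8]
tool_rot: [0.589, 0.808, 0.0, 0.0]
wrist_force: [-0.4, -0.8, 0.2]
finger_gap: 26.8
finger_force: 0.0
```

Run:
```python
from h import *
im=read_camera("side")[:,:,::-1]
cv2.imwrite("pics/s2.png",cv2.resize(im[120:240,190:330],None,fx=5,fy=5,interpolation=cv2.INTER_CUBIC))
h=c2w(POSE,[-104,-17,0])[0];delta([h[0],h[1],86],17.8)
```

```text
t 5.52 pos [537.4 159.8  91.2] ydir 17.8 units [-0.007  0.004  0.065] turn -0.0 F [-0.1  0.5  0. ] gap 26.8
```

View pics/s2.png

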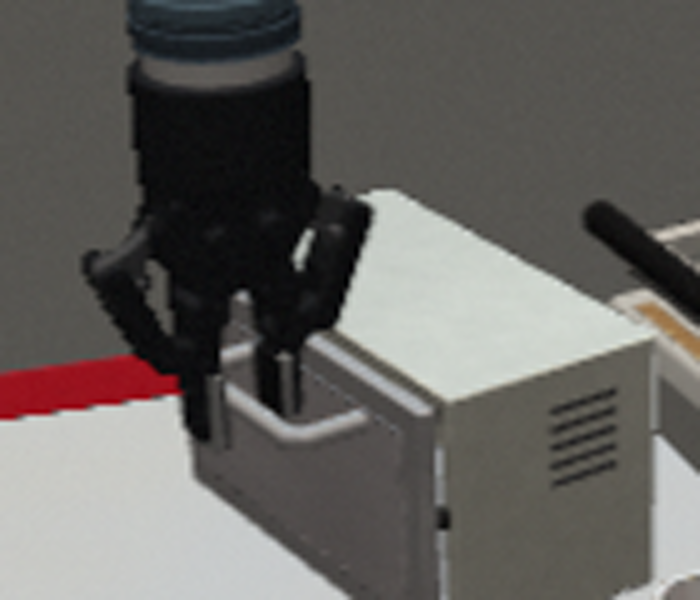

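The fingers straddle the bar, with tips at crop pixels (205,440) and (290,410). I'll narrow to a loose cage and pull gently.

{"op": "servo_tool", "data": {
  "plan": [
    [0,0,0,0,0.65],
    [0,0,0,0,0.65],
    [0,0,0,0,0.65],
    [0,-0.02,0,0,0.65],
    [0,-0.04,0,0,0.65],
    [0,-0.05,0,0,0.65]
  ]
}}

```text
clock: 6.02
tool_pos: [535.3, 159.1, 91.1]
tool_rot: [0.589, 0.808, 0.003, 0.001]
wrist_force: [5.4, 1.7, -5.0]
finger_gap: 15.1
finger_force: 3.3
```

{"op": "servo_tool", "data": {
  "plan": [
    [0,-0.01,0,0,0.65],
    [0,-0.02,0,0,0.65],
    [0,-0.03,0,0,0.65],
    [0,-0.04,0,0,0.65]
  ]
}}

```text
clock: 6.35
tool_pos: [535.1, 159.1, 91.3]
tool_rot: [0.589, 0.808, 0.006, 0.003]
wrist_force: [11.6, 4.0, -10.6]
finger_gap: 15.2
finger_force: 6.1
```

{"op": "servo_tool", "data": {
  "plan": [
    [0,-0.01,0,0.01,0.65],
    [0,-0.02,0,0.02,0.65],
    [0,-0.03,0,0.03,0.65],
    [0,-0.04,0,0.04,0.65]
  ]
}}

```text
clock: 6.68
tool_pos: [526.3, 156.2, 90.4]
tool_rot: [0.598, 0.802, -0.001, -0.0]
wrist_force: [0.1, -0.4, -0.1]
finger_gap: 15.1
finger_force: 0.0
```

{"op": "servo_tool", "data": {
  "plan": [
    [0,-0.01,0,0.01,0.65],
    [0,-0.02,0,0.02,0.65],
    [0,-0.03,0,0.03,0.65],
    [0,-0.04,0,0.04,0.65]
  ]
}}

```text
clock: 7.02
tool_pos: [523.4, 155.2, 90.4]
tool_rot: [0.606, 0.795, -0.0, -0.0]
wrist_force: [0.3, 0.1, 0.4]
finger_gap: 15.2
finger_force: 0.1
```

The catch let go at about 12 N. Now the arc about the hinge, in 25° portions.

{"op": "servo_tool", "data": {
  "plan": [
    [0.024,-0.067,0,0.083,0.65],
    [0.051,-0.134,0,0.167,0.65],
    [0.081,-0.2,0,0.25,0.65],
    [0.113,-0.264,0,0.333,0.65],
    [0.149,-0.326,0,0.417,0.65],
    [0.186,-0.387,0,0.5,0.65],
    [0.227,-0.446,0,0.583,0.65],
    [0.27,-0.504,0,0.667,0.65],
    [0.316,-0.558,0,0.75,0.65],
    [0.363,-0.612,0,0.833,0.65]
  ]
}}

```text
clock: 7.85
tool_pos: [468.8, 170.5, 90.6]
tool_rot: [0.764, 0.645, 0.0, 0.0]
wrist_force: [0.8, 0.4, -0.8]
finger_gap: 14.9
finger_force: 0.2
```

{"op": "servo_tool", "data": {
  "plan": [
    [0.024,-0.067,0,0.083,0.65],
    [0.051,-0.134,0,0.167,0.65],
    [0.081,-0.2,0,0.25,0.65],
    [0.113,-0.264,0,0.333,0.65],
    [0.149,-0.326,0,0.417,0.65],
    [0.186,-0.387,0,0.5,0.65],
    [0.227,-0.446,0,0.583,0.65],
    [0.27,-0.504,0,0.667,0.65],
    [0.316,-0.558,0,0.75,0.65],
    [0.363,-0.612,0,0.833,0.65]
  ]
}}

```text
clock: 8.68
tool_pos: [425.3, 207.2, 90.7]
tool_rot: [0.886, 0.464, 0.0, 0.0]
wrist_force: [0.2, -0.8, 0.2]
finger_gap: 15.1
finger_force: 0.2
```

{"op": "servo_tool", "data": {
  "plan": [
    [0.024,-0.067,0,0.083,0.65],
    [0.051,-0.134,0,0.167,0.65],
    [0.081,-0.2,0,0.25,0.65],
    [0.113,-0.264,0,0.333,0.65],
    [0.149,-0.326,0,0.417,0.65],
    [0.186,-0.387,0,0.5,0.65],
    [0.227,-0.446,0,0.583,0.65],
    [0.27,-0.504,0,0.667,0.65],
    [0.316,-0.558,0,0.75,0.65],
    [0.363,-0.612,0,0.833,0.65]
  ]
}}

```text
clock: 9.52
tool_pos: [401.2, 258.6, 90.5]
tool_rot: [0.965, 0.261, -0.0, 0.0]
wrist_force: [0.8, -0.2, 0.3]
finger_gap: 14.7
finger_force: 0.1
```

{"op": "servo_tool", "data": {
  "plan": [
    [0.024,-0.067,0,0.083,0.65],
    [0.051,-0.134,0,0.167,0.65],
    [0.081,-0.2,0,0.25,0.65],
    [0.113,-0.264,0,0.333,0.65],
    [0.149,-0.326,0,0.417,0.65],
    [0.186,-0.387,0,0.5,0.65],
    [0.227,-0.446,0,0.583,0.65],
    [0.27,-0.504,0,0.667,0.65],
    [0.27,-0.504,0,0.667,0.65]
  ]
}}

```text
clock: 10.27
tool_pos: [399.5, 291.8, 88.9]
tool_rot: [0.996, 0.088, -0.004, 0.012]
wrist_force: [-2.0, -19.1, 12.2]
finger_gap: 15.3
finger_force: 8.8
```

Run:
```python
from h import *
s=sense();print(w2c(POSE,s["tool_pos"]),s["joint_pos"].round(2))
delta([0,0,0],0)
for c in("top","side"):
  im=read_camera(c)
  for n in("door_handle","cupboard"):print(c,n,recognise(c,n)[:1])
  cv2.imwrite(f"pics/{c}3.png",im[:,:,::-1])
```

```text
[[-195.33682603  151.31465651   88.93342246]] [-0.25  0.34 -0.54  2.04  0.25  0.84 -2.33]
t 10.27 pos [399.5 291.8  88.9] ydir -79.9 units [-5.544  2.688  1.231] turn -2.663 F [ -2.  -19.1  12.2] gap 15.3
top door_handle [{'centre': [439.0, 261.5, 104.0], 'conf': 0.97}]
top cupboard [{'centre': [610.7, 232.6, 128.0], 'conf': 0.95}]
side door_handle [{'centre': [426.0, 252.7, 69.5], 'conf': 0.85}]
side cupboard [{'centre': [587.4, 241.2, 72.0], 'conf': 0.97}]
```

View pics/top3.png

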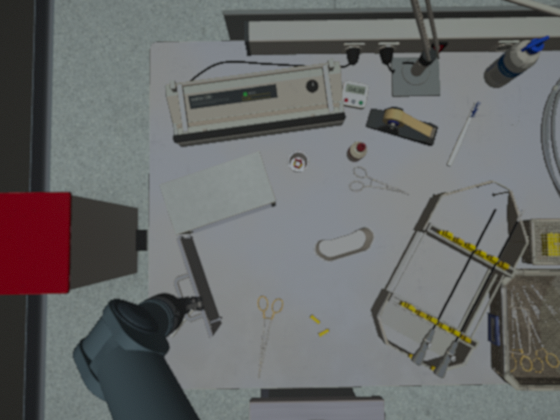

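The door stands at about 90°, with its edge running (185,235)–(217,328). The 19 N came from the finger reaching the handle's leg at (190,305), since I had drifted outward along the bar. I'll ease off, lift out, and push the door wider from the inside with closed fingers.

{"op": "servo_tool", "data": {
  "plan": [
    [0.02,0.1,0,0,0.65],
    [0.05,0.2,0,0,0.6],
    [0.1,0.2,0,0,0.6],
    [0.1,0.2,0,0,0.5]
  ]
}}

```text
clock: 10.9
tool_pos: [411.8, 290.7, 90.9]
tool_rot: [0.996, 0.09, 0.001, -0.001]
wrist_force: [-0.4, 1.1, 0.8]
finger_gap: 21.7
finger_force: 0.0
```

Run:
```python
from h import *
delta([400,292,89],-80)
u=np.array([[185,235],[217,328],[212,331]]);print(pix2w("top",u,126))
```

```text
t 10.9 pos [411.8 290.7  90.9] ydir -79.6 units [-0.142 -0.042  0.023] turn 0.012 F [-0.4  1.1  0.8] gap 21.7
[[543.93039428 278.23843516 126.        ]
 [351.10023551 212.17115553 126.        ]
 [345.19064612 222.52555767 126.        ]]
```

{"op": "servo_tool", "data": {
  "plan": [
    [0,0,-0.2,0,0.5],
    [0,0,-0.5,0,0.5],
    [0,0,-0.8,0,0.5],
    [0,0,-0.95,0,0.7],
    [0,0.25,-0.95,0,1],
    [-0.1,0.6,-0.95,0,1],
    [-0.25,0.95,-0.95,0,1]
  ]
}}

```text
clock: 11.48
tool_pos: [405.8, 213.3, 167.3]
tool_rot: [0.996, 0.092, 0.001, -0.001]
wrist_force: [0.4, -0.9, 0.6]
finger_gap: 0.0
finger_force: 0.0
```

{"op": "servo_tool", "data": {
  "plan": [
    [0,0.12,0,0,1],
    [0,0.25,0,0,1],
    [0,0.25,0.2,0,1],
    [0,0.25,0.5,0,1],
    [0,0.25,0.8,0,1],
    [0,0.25,0.95,0,1],
    [0,0.25,0.95,0,1]
  ]
}}

```text
clock: 12.07
tool_pos: [405.8, 192.1, 87.7]
tool_rot: [0.996, 0.092, -0.003, 0.0]
wrist_force: [-0.7, -0.7, 0.3]
finger_gap: -0.1
finger_force: 0.0
```

{"op": "servo_tool", "data": {
  "plan": [
    [0,-0.05,0,0,1],
    [0,-0.1,0,0,1],
    [0,-0.15,0,0,1],
    [0,-0.2,0,0,1],
    [0,-0.25,0,0,1],
    [0,-0.3,0,0,1]
  ]
}}

```text
clock: 12.57
tool_pos: [404.3, 216.7, 91.2]
tool_rot: [0.996, 0.091, 0.001, -0.0]
wrist_force: [-0.6, 0.5, -0.4]
finger_gap: 0.1
finger_force: 0.0
```

{"op": "servo_tool", "data": {
  "plan": [
    [0,-0.05,0,0,1],
    [0,-0.1,0,0,1],
    [0,-0.15,0,0,1],
    [0,-0.2,0,0,1],
    [0,-0.25,0,0,1],
    [0,-0.3,0,0,1]
  ]
}}

```text
clock: 13.07
tool_pos: [400.9, 228.8, 90.3]
tool_rot: [0.996, 0.089, -0.002, 0.009]
wrist_force: [1.2, -25.2, 17.9]
finger_gap: 0.0
finger_force: 12.5
```

{"op": "servo_tool", "data": {
  "plan": [
    [0,0.1,0,0,1],
    [0,0.2,0,0,1],
    [0,0.35,0,0,1],
    [0,0.35,-0.5,0,1],
    [0,0.35,-0.95,0,1],
    [0.5,0.5,-0.95,0,1],
    [0.9,0.95,-0.95,0,1]
  ]
}}

```text
clock: 13.65
tool_pos: [482.3, 189.1, 172.4]
tool_rot: [0.995, 0.096, 0.007, -0.003]
wrist_force: [1.0, 0.7, 0.2]
finger_gap: -0.1
finger_force: 0.0
```

Run:
```python
from h import *
a=read_camera("top")[:,:,::-1];b=read_camera("side")[:,:,::-1]
a=cv2.resize(a[140:350,150:330],None,fx=2.2,fy=2.2,interpolation=cv2.INTER_CUBIC)
b=cv2.resize(b[130:290,100:290],None,fx=2.0,fy=2.0,interpolation=cv2.INTER_CUBIC)
h=max(a.shape[0],b.shape[0]);a,b=[cv2.copyMakeBorder(i,0,h-i.shape[0],0,4,0) for i in(a,b)]
cv2.imwrite("pics/d4.png",np.hstack([a,b]));delta([400,200,160],17.8)
```

```text
t 13.75 pos [485.7 177.3 168.4] ydir -80.1 units [-1.008 -0.464  0.097] turn -3.263 F [-0.5 -0.2 -0.5] gap -0.0
```

View pics/d4.png

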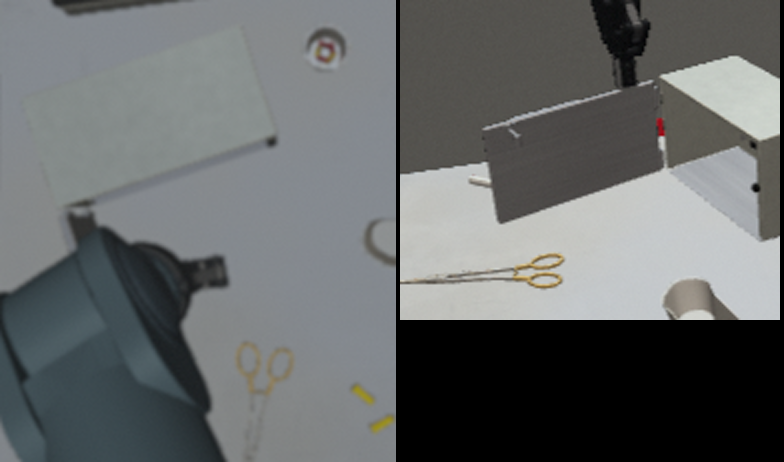

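The door stands at about 90°, and the pen lies behind its free end in the side view, so the pen is what blocks it further. I'll check the door angle and whether the cupboard moved.

Run:
```python
from h import *
np.set_printoptions(precision=2,suppress=True)
W=pix2w("side",[[142.5,195]],126)[0];c=w2c(POSE,W)[0];print(W,c,"theta",np.arctan2(-(c[0]+64),-(c[1]-108)))
W=pix2w("side",[[149.5,241]],4)[0];c=w2c(POSE,W)[0];print(W,c)
f=lambda p:cv2.cvtColor(cv2.imread(p),cv2.COLOR_BGR2GRAY).astype(np.float32)
def reg(cam,a,b,box):
    x0,y0,x1,y1=box;t=a[y0:y1,x0:x1];r=cv2.matchTemplate(b[y0-6:y1+6,x0-6:x1+6],t,cv2.TM_CCOEFF_NORMED);_,m,_,l=cv2.minMaxLoc(r)
    A,B=t,b[y0:y1,x0:x1];wm=np.eye(2,3,dtype=np.float32);cc,wm=cv2.findTransformECC(A,B,wm,cv2.MOTION_EUCLIDEAN);print(cam,m,l[0]-6,l[1]-6,"ecc",cc,wm.ravel())
now={c:cv2.cvtColor(read_camera(c),cv2.COLOR_RGB2GRAY).astype(np.float32) for c in("top","side")}
reg("top",f("pics/top0.png"),now["top"],(150,145,285,200))
reg("side",f("pics/side0.png"),now["side"],(280,165,324,250))
```

```text
[339.42 216.73 126.  ] [-275.49   98.18  126.  ] theta 1.5244156294479625
[338.41 225.5    4.  ] [-273.78  106.84    4.  ]
top 0.9838183522224426 0 0 ecc 0.6115879484037322 [ 1.   -0.08  1.42  0.08  1.   -4.35]
side 0.9996922016143799 0 0 ecc 0.9999695202195253 [ 1.    0.   -0.01 -0.    1.   -0.  ]
```

The cupboard hasn't moved (side registration 0.01 px). The door is at about 1.53–1.57 rad, a right angle and clear of the doorway, stopped by the pen, whose end at (425,262) matches the door's outer face. That is wide enough. Now the dish.

{"op": "servo_tool", "data": {
  "plan": [
    [0,0,0,-0.23,0.5],
    [0,0,0,-0.46,0],
    [0,0,0,-0.7,-0.5],
    [0,0,0,-0.93,-1],
    [0,0,0,-1,-1]
  ]
}}

```text
clock: 14.27
tool_pos: [477.0, 183.2, 165.6]
tool_rot: [0.937, 0.349, -0.001, -0.001]
wrist_force: [-0.4, 1.0, 0.1]
finger_gap: 60.5
finger_force: 0.0
```

{"op": "servo_tool", "data": {
  "plan": [
    [0,0,0,-0.23,-1],
    [0,0,0,-0.46,-1],
    [0,0,0,-0.7,-1],
    [0,0,0,-0.93,-1],
    [0,0,0,-1,-1]
  ]
}}

```text
clock: 14.68
tool_pos: [477.0, 183.3, 165.6]
tool_rot: [0.815, 0.58, -0.001, -0.001]
wrist_force: [-0.4, -0.1, 0.1]
finger_gap: 85.4
finger_force: 0.0
```

{"op": "servo_tool", "data": {
  "plan": [
    [0,0,0,-0.23,-1],
    [0,0,0,-0.46,-1],
    [0,0,0,-0.7,-1],
    [0,0,0,-0.93,-1],
    [0,0,0,-1,-1]
  ]
}}

```text
clock: 15.1
tool_pos: [477.0, 183.3, 165.7]
tool_rot: [0.637, 0.771, -0.0, -0.001]
wrist_force: [0.5, 0.4, -1.8]
finger_gap: 85.2
finger_force: 0.0
```

{"op": "servo_tool", "data": {
  "plan": [
    [-0.4,0,0,-0.19,-1],
    [-0.9,0,0,-0.19,-1]
  ]
}}

```text
clock: 15.27
tool_pos: [489.8, 116.7, 166.3]
tool_rot: [0.595, 0.804, 0.001, -0.001]
wrist_force: [1.2, -1.0, 0.0]
finger_gap: 85.2
finger_force: 0.0
```

Run:
```python
from h import *
delta([515.6,-74.8,120],15.7)
```

```text
t 15.27 pos [489.8 116.7 166.3] ydir 17.0 units [-2.386 -0.393  0.57 ] turn 0.044 F [ 1.2 -1.   0. ] gap 85.2
```

{"op": "servo_tool", "data": {
  "plan": [
    [-0.4,-0.07,0,0,-1],
    [-0.8,-0.13,0,0,-1]
  ]
}}

```text
clock: 15.43
tool_pos: [498.4, 46.8, 165.8]
tool_rot: [0.6, 0.8, -0.0, -0.001]
wrist_force: [0.2, 0.3, -0.7]
finger_gap: 85.2
finger_force: 0.0
```

{"op": "servo_tool", "data": {
  "plan": [
    [-0.4,-0.07,0,0,-1],
    [-0.8,-0.13,0,0.04,-1]
  ]
}}

```text
clock: 15.6
tool_pos: [506.2, -17.4, 165.8]
tool_rot: [0.608, 0.794, -0.0, -0.001]
wrist_force: [-0.0, 0.1, -0.5]
finger_gap: 85.1
finger_force: 0.0
```

{"op": "servo_tool", "data": {
  "plan": [
    [-0.4,-0.07,0.2,0,-1],
    [-0.7,-0.13,0.5,0,-1],
    [-0.7,-0.13,0.5,0,-1],
    [-0.7,-0.13,0.5,0,-1]
  ]
}}

```text
clock: 15.93
tool_pos: [509.4, -74.8, 124.2]
tool_rot: [0.61, 0.792, -0.001, -0.003]
wrist_force: [0.1, 0.6, -0.0]
finger_gap: 85.4
finger_force: 0.0
```

Run:
```python
from h import *
delta([515.6,-74.8,6],15.7)
im=read_camera("side")[:,:,::-1]
cv2.imwrite("pics/s5.png",cv2.resize(im[190:330,200:320],None,fx=4,fy=4,interpolation=cv2.INTER_CUBIC))
```

```text
t 15.93 pos [509.4 -74.8 124.2] ydir 14.8 units [-0.024  0.082  1.477] turn -0.03 F [ 0.1  0.6 -0. ] gap 85.4
```

View pics/s5.png

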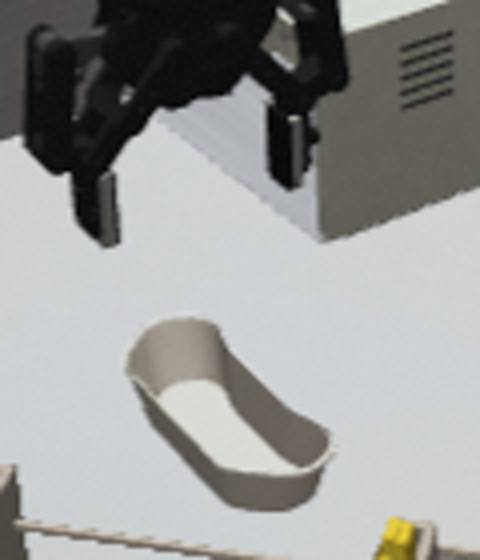

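The dish is upright and untouched, spanning crop (127,365)–(330,440), concave side toward the cupboard, with the open jaw above it. I'll go down and grasp across its width.

{"op": "servo_tool", "data": {
  "plan": [
    [-0.01,0.05,0.2,-0.03,-1],
    [-0.01,0.05,0.45,-0.03,-1],
    [-0.01,0.05,0.7,-0.03,-1],
    [-0.01,0.05,0.9,-0.03,-1],
    [-0.01,0.05,0.9,-0.03,-1]
  ]
}}

```text
clock: 16.4
tool_pos: [513.7, -70.8, 52.3]
tool_rot: [0.601, 0.799, -0.0, -0.003]
wrist_force: [-0.2, -0.1, -0.7]
finger_gap: 85.3
finger_force: 0.0
```

{"op": "servo_tool", "data": {
  "plan": [
    [0,0,0.15,0,-1],
    [0,0,0.3,0,-1],
    [0,0,0.42,0,-1],
    [0,0,0.52,0,-1],
    [0,0,0.52,0,-1]
  ]
}}

```text
clock: 16.82
tool_pos: [514.6, -74.1, 11.2]
tool_rot: [0.603, 0.798, -0.001, -0.001]
wrist_force: [-1.2, -0.2, 0.7]
finger_gap: 85.4
finger_force: 0.0
```

{"op": "servo_tool", "data": {
  "plan": [
    [0,0,0,0,-0.6],
    [0,0,0,0,-0.4],
    [0,0,0,0,-0.2],
    [0,0,0,0,0],
    [0,0,0,0,0],
    [0,0,0,0,0]
  ]
}}

```text
clock: 17.32
tool_pos: [516.7, -74.6, 13.9]
tool_rot: [0.603, 0.798, 0.0, 0.001]
wrist_force: [-1.5, 1.0, 5.8]
finger_gap: 47.5
finger_force: 61.9
```

{"op": "servo_tool", "data": {
  "plan": [
    [0,0,-0.05,0,0],
    [0,0,-0.1,0,0],
    [0,0,-0.15,0,0],
    [0,0,-0.15,0,0]
  ]
}}

```text
clock: 17.65
tool_pos: [516.6, -74.4, 25.6]
tool_rot: [0.603, 0.798, 0.0, 0.001]
wrist_force: [-0.2, -0.2, -0.7]
finger_gap: 48.0
finger_force: 61.9
```

Run:
```python
from h import *
p=c2w(POSE,[-150,-8,20])[0];print(p);delta(p,17.8)
p=c2w(POSE,[-118,-8,20])[0];print(p);delta(p,17.8)
```

```text
[491.32043361 153.89253597  20.        ]
t 17.65 pos [516.6 -74.4  25.6] ydir 15.8 units [2.831 0.474 0.07 ] turn -0.066 F [-0.2 -0.2 -0.7] gap 48.0
[521.79510785 163.65441234  20.        ]
t 17.65 pos [516.6 -74.4  25.6] ydir 15.8 units [2.845 0.873 0.07 ] turn -0.066 F [-0.2 -0.2 -0.7] gap 48.0
```

{"op": "servo_tool", "data": {
  "plan": [
    [0.3,0.05,0,0,0],
    [0.6,0.1,0,0,0],
    [0.94,0.16,0,0,0]
  ]
}}

```text
clock: 17.9
tool_pos: [507.8, 0.8, 24.8]
tool_rot: [0.604, 0.797, -0.0, 0.0]
wrist_force: [0.4, 0.1, -1.1]
finger_gap: 47.7
finger_force: 62.0
```

{"op": "servo_tool", "data": {
  "plan": [
    [0.3,0.05,0,0,0],
    [0.6,0.1,0,0,0],
    [0.94,0.16,0,0,0]
  ]
}}

```text
clock: 18.15
tool_pos: [499.4, 77.6, 24.8]
tool_rot: [0.604, 0.797, -0.0, 0.0]
wrist_force: [-0.0, -0.1, -1.1]
finger_gap: 47.9
finger_force: 61.9
```

{"op": "servo_tool", "data": {
  "plan": [
    [0.3,0.05,0,-0.03,0],
    [0.6,0.1,0,-0.066,0],
    [0.94,0.16,0,-0.066,0],
    [0.94,0.16,0,-0.066,0],
    [0.94,0.16,0,-0.066,0]
  ]
}}

```text
clock: 18.57
tool_pos: [490.9, 156.1, 25.1]
tool_rot: [0.587, 0.809, 0.001, -0.0]
wrist_force: [0.1, -0.3, -1.4]
finger_gap: 47.8
finger_force: 61.9
```

Run:
```python
from h import *
p=c2w(POSE,[-118,-8,14])[0];delta(p,17.8)
im=read_camera("side")[:,:,::-1]
cv2.imwrite("pics/s6.png",cv2.resize(im[120:300,160:340],None,fx=3.3,fy=3.3,interpolation=cv2.INTER_CUBIC))
```

```text
t 18.57 pos [490.9 156.1  25.1] ydir 18.1 units [-0.03   0.396  0.14 ] turn 0.01 F [ 0.1 -0.3 -1.4] gap 47.8
```

View pics/s6.png

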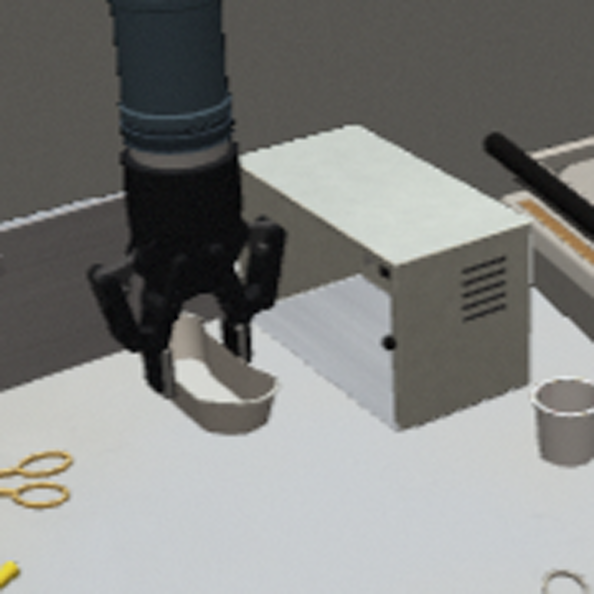

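The dish is held level at crop (165–275,315–430) in front of the doorway. I'll set it down just before the sill and release.

{"op": "servo_tool", "data": {
  "plan": [
    [-0.03,0.1,0,0,0],
    [-0.03,0.2,0.05,0,0],
    [-0.03,0.3,0.1,0,0],
    [-0.03,0.3,0.14,0,0],
    [-0.03,0.3,0.15,0,0],
    [-0.03,0.3,0.15,0,0]
  ]
}}

```text
clock: 19.12
tool_pos: [518.4, 157.8, 14.0]
tool_rot: [0.59, 0.807, 0.002, 0.002]
wrist_force: [2.2, -0.6, 3.7]
finger_gap: 47.7
finger_force: 62.4
```

{"op": "servo_tool", "data": {
  "plan": [
    [0,0,0,0,-0.3],
    [0,0,0,0,-0.6],
    [0,0,0,0,-0.6],
    [0,0,-0.2,0,-0.6],
    [0,0,-0.5,0,-0.6],
    [0,0,-0.75,0,-0.6],
    [0,0,-0.75,0,-0.6]
  ]
}}

```text
clock: 19.7
tool_pos: [517.5, 159.7, 76.4]
tool_rot: [0.589, 0.808, 0.003, 0.002]
wrist_force: [1.0, 0.2, -0.2]
finger_gap: 68.0
finger_force: 0.0
```

Run:
```python
from h import *
print(w2c(POSE,sense()["tool_pos"]));p=c2w(POSE,[-225,-8,8])[0];delta(p,17.8)
print(recognise("side","dish_center")) if read_camera("side") is not None else 0
read_camera("top");print(recognise("top","dish_center"))
```

```text
[[-123.27710478  -10.42362557   76.36213448]]
t 19.7 pos [517.5 159.7  76.4] ydir 17.8 units [ 0.032 -1.277  0.846] turn 0.001 F [ 1.   0.2 -0.2] gap 68.0
[{'centre': [520.1, 169.5, 13.9], 'conf': 0.88}]
[{'centre': [542.7, 117.3, 0.4], 'conf': 0.6}]
```

{"op": "servo_tool", "data": {
  "plan": [
    [0,-0.3,0,0,-1],
    [0,-0.6,0,0,-1],
    [0,-0.9,0,0,-1],
    [0,-1,0,0,-1]
  ]
}}

```text
clock: 20.23
tool_pos: [433.3, 131.7, 70.5]
tool_rot: [0.589, 0.808, -0.004, -0.002]
wrist_force: [-1.5, 0.3, -0.0]
finger_gap: 85.2
finger_force: 0.0
```

{"op": "servo_tool", "data": {
  "plan": [
    [0,-0.2,0,0,-1],
    [0,-0.2,0.3,0,-1],
    [0,-0.2,0.6,0,-1],
    [0,-0.2,0.8,0,-1],
    [0,-0.2,0.92,0,-1],
    [0,-0.2,0.92,0,-1]
  ]
}}

```text
clock: 20.73
tool_pos: [421.6, 128.4, -3.0]
tool_rot: [0.589, 0.808, -0.002, -0.002]
wrist_force: [-0.5, -0.2, -0.6]
finger_gap: 85.4
finger_force: 0.0
```

Run:
```python
from h import *
s=sense();print(w2c(POSE,s["tool_pos"]),s["joint_pos"].round(2));p=c2w(POSE,[-100,-9,2])[0];delta(p,17.8)
im=read_camera("side")[:,:,::-1]
cv2.imwrite("pics/s7.png",cv2.resize(im[120:300,140:320],None,fx=3.3,fy=3.3,interpolation=cv2.INTER_CUBIC))
```

```text
[[-224.15429831  -10.98505581   -3.02825224]] [ 0.11  0.44 -0.55  2.2   0.41  0.6  -0.43]
t 20.73 pos [421.6 128.4  -3. ] ydir 17.8 units [ 0.023  1.552 -0.071] turn 0.001 F [-0.5 -0.2 -0.6] gap 85.4
```

View pics/s7.png

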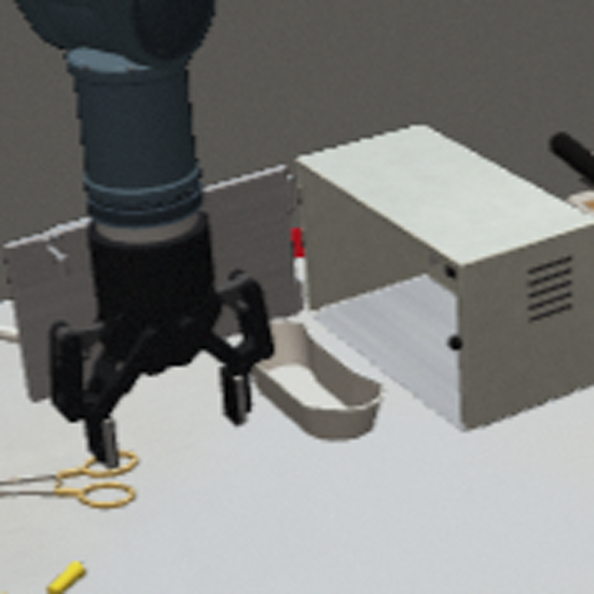

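The dish stands squarely before the sill at crop (255–380,320–440), with the open front finger just behind it and the knuckles above its rim. I'll push it in slowly.

{"op": "servo_tool", "data": {
  "plan": [
    [0,0.06,0,0,-1],
    [0,0.12,0,0,-1],
    [0,0.18,0,0,-1],
    [0,0.24,0,0,-1],
    [0,0.3,0,0,-1],
    [0,0.36,0,0,-1],
    [0,0.42,0,0,-1],
    [0,0.48,0,0,-1],
    [0,0.54,0,0,-1],
    [0,0.6,0,0,-1],
    [0,0.66,0,0,-1],
    [0,0.72,0,0,-1]
  ]
}}

```text
clock: 21.78
tool_pos: [478.9, 146.6, -0.8]
tool_rot: [0.589, 0.808, -0.0, -0.0]
wrist_force: [-1.8, -0.9, 2.0]
finger_gap: 85.4
finger_force: 0.9
```

```bash
cat > dish.py <<'E'
from h import *
np.set_printoptions(precision=1,suppress=True)
s=sense();print("tool",w2c(POSE,s["tool_pos"])[0],s["wrist_force"].round(1))
for c in("side","top"):
    im=read_camera(c);cv2.imwrite(f"pics/n_{c}_{int(s['clock']*100)}.png",im[:,:,::-1])
    for d in recognise(c,"dish_center")[:2]:print(c,d["conf"],w2c(POSE,d["centre"])[0])
p=c2w(POSE,[-100,-9,0])[0];delta(p,17.8)
E
python3 dish.py
```

```text
tool [-164.1  -11.1   -0.8] [-1.8 -0.9  2. ]
side 0.65 [-76.3 -21.6  11.8]
top 0.95 [-73.2  -7.2   1.8]
t 21.98 pos [479.2 146.8  -0.7] ydir 17.8 units [ 0.   0.8 -0. ] turn 0.0 F [-0.1  0.3  0.9] gap 85.8
```

{"op": "servo_tool", "data": {
  "plan": [
    [0,0.05,0,0,-1],
    [0,0.1,0,0,-1],
    [0,0.15,0,0,-1],
    [0,0.2,0,0,-1],
    [0,0.25,0,0,-1],
    [0,0.3,0,0,-1],
    [0,0.35,0,0,-1],
    [0,0.4,0,0,-1],
    [0,0.45,0,0,-1]
  ]
}}

```text
clock: 22.73
tool_pos: [513.1, 157.7, -0.7]
tool_rot: [0.589, 0.808, -0.0, -0.0]
wrist_force: [-1.7, -0.8, -0.3]
finger_gap: 85.5
finger_force: 0.5
```

{"op": "servo_tool", "data": {
  "plan": [
    [0,0.04,0,0,-1],
    [0,0.08,0,0,-1],
    [0,0.12,0,0,-1],
    [0,0.16,0,0,-1]
  ]
}}

```text
clock: 23.07
tool_pos: [525.2, 161.5, -0.8]
tool_rot: [0.589, 0.808, -0.0, -0.0]
wrist_force: [-0.6, -0.0, 0.4]
finger_gap: 85.3
finger_force: 0.5
```

```bash
python3 dish.py
```

```text
tool [-115.4  -11.1   -0.8] [-0.6 -0.   0.4]
side 0.95 [-29.1  -2.7  10.5]
top 0.67 [-46.8 -37.1  12.7]
t 23.27 pos [525.4 161.6  -0.6] ydir 17.8 units [ 0.   0.2 -0. ] turn 0.0 F [ 0.6 -0.2  0.7] gap 85.6
```

{"op": "servo_tool", "data": {
  "plan": [
    [0,0.03,0,0,-1],
    [0,0.06,0,0,-1],
    [0,0.09,0,0,-1],
    [0,0.12,0,0,-1]
  ]
}}

```text
clock: 23.6
tool_pos: [534.2, 164.4, -0.7]
tool_rot: [0.589, 0.808, -0.0, -0.0]
wrist_force: [-1.1, -0.4, 0.2]
finger_gap: 85.8
finger_force: 0.5
```

{"op": "servo_tool", "data": {
  "plan": [
    [0,0.02,0,0,-1],
    [0,0.04,0,0,-1],
    [0,0.06,0,0,-1],
    [0,0.07,0,0,-1]
  ]
}}

```text
clock: 23.93
tool_pos: [539.7, 166.2, -0.7]
tool_rot: [0.589, 0.808, 0.0, 0.0]
wrist_force: [-1.4, 0.1, -0.2]
finger_gap: 85.5
finger_force: 0.4
```

```bash
python3 dish.py
```

```text
tool [-100.2  -11.1   -0.7] [-1.4  0.1 -0.2]
t 24.13 pos [539.7 166.2  -0.6] ydir 17.8 units [ 0.  0. -0.] turn 0.0 F [-0.3 -0.5 -0.3] gap 85.4
```

{"op": "servo_tool", "data": {
  "plan": [
    [0,-0.1,0,0,-1],
    [0,-0.3,0,0,-1],
    [0,-0.6,0,0,-1],
    [0,-0.95,0,0,-1]
  ]
}}

```text
clock: 24.47
tool_pos: [467.5, 143.2, -0.3]
tool_rot: [0.589, 0.808, 0.001, 0.001]
wrist_force: [-0.2, 0.4, 0.1]
finger_gap: 85.3
finger_force: 0.0
```

{"op": "servo_tool", "data": {
  "plan": [
    [0,-0.2,-0.3,0,-0.5],
    [0,-0.4,-0.6,0,0],
    [0,-0.4,-0.98,0,0.5],
    [0,-0.4,-0.98,0,1]
  ]
}}

```text
clock: 24.8
tool_pos: [438.7, 133.8, 81.9]
tool_rot: [0.589, 0.808, 0.003, 0.003]
wrist_force: [1.7, 0.4, 0.2]
finger_gap: 38.8
finger_force: 0.0
```

{"op": "servo_tool", "data": {
  "plan": [
    [0,0,-0.3,0,1],
    [0,0,-0.65,0,1],
    [0,0,-1,0,1],
    [0,0,-1,0,1]
  ]
}}

```text
clock: 25.13
tool_pos: [440.3, 134.5, 162.7]
tool_rot: [0.589, 0.808, 0.004, 0.004]
wrist_force: [1.8, 0.7, 0.7]
finger_gap: 0.3
finger_force: 0.0
```

```bash
python3 dish.py
python3 - <<'E'
from h import *
np.set_printoptions(precision=1,suppress=True)
a=read_camera("side")[:,:,::-1];b=cv2.imread("pics/side3.png")
d=np.abs(a.astype(int)-b).max(2)
poly=w2pix("side",c2w(POSE,[[-55,-106,2],[-55,106,2],[-55,106,124],[-55,-106,124]])).astype(np.int32)
m=np.zeros(d.shape,np.uint8);cv2.fillPoly(m,[poly],1);m=m*(d>18).astype(np.uint8)
print(m.sum(),poly.tolist())
n,l,st,ce=cv2.connectedComponentsWithStats(m);i=1+st[1:,4].argmax();print(st[i],ce[i])
ys,xs=np.where(l==i)
low=np.array([[x,ys[xs==x].max()] for x in range(xs.min(),xs.max()+1,3)])
top=np.array([[x,ys[xs==x].min()] for x in range(xs.min(),xs.max()+1,3)])
print("base edge");print(np.c_[low,w2c(POSE,pix2w("side",low,1))[:,:2]])
print("rim edge");print(np.c_[top,w2c(POSE,pix2w("side",top,34))[:,:2]])
E
```

```text
tool [-204.5  -10.9  162.7] [1.8 0.7 0.7]
side 0.88 [-17.1  24.3  14.5]
top 0.59 [-151.6  120.   108.6]
top 0.4 [   1.5 -318.6   52.9]
t 25.33 pos [435.5 132.5 156.6] ydir 17.8 units [0.  1.4 2. ] turn 0.0 F [ 0.  -0.  -0.5] gap -0.2
647 [[279, 251], [232, 215], [229, 170], [277, 202]]
[250 204  29  35 645] [266.  219.4]
base edge
[[250.  212.   -8.9  97.7]
 [253.  218.  -19.5  65.4]
 [256.  224.  -29.6  34.4]
 [259.  227.  -31.6  17.2]
 [262.  229.  -31.    4.5]
 [265.  232.  -32.9 -12. ]
 [268.  234.  -32.3 -24.3]
 [271.  236.  -31.7 -36.4]
 [274.  237.  -28.6 -44.4]
 [277.  238.  -25.4 -52.4]]
rim edge
[[250.  212.  -40.   42.3]
 [253.  207.  -20.4  60.7]
 [256.  205.   -8.7  65.7]
 [259.  204.    0.1  65.9]
 [262.  204.    6.2  61.4]
 [265.  205.    9.2  52.3]
 [268.  206.   12.2  43.3]
 [271.  208.   12.3  29.7]
 [274.  211.    9.5  12. ]
 [277.  214.    6.8  -5.3]]
```

The diff shows the dish crosswise, with its rear base edge at x≈−32 mm, square, and centred at y≈−5, so it is clear of the door. Next is planning the closing path, pushing the outer face near the free edge.

```bash
cat > arc.py <<'E'
from h import *
import sys
np.set_printoptions(precision=3,suppress=True)
def pt(th,r=193,gap=0):
    t=np.radians(th);h=11*abs(np.sin(t))+14.5*np.cos(t)
    return np.array([-64,108])+r*np.array([-np.sin(t),-np.cos(t)])+(6+h+gap)*np.array([-np.cos(t),np.sin(t)])
E
python3 - <<'E'
from arc import *
s=sense();c=w2c(POSE,s["tool_pos"])[0];print(c)
st=pt(90,gap=18);print("start",st,"units x,y",(st[1]-c[1])/80,(st[0]-c[0])/80,"z",(c[2]-92)/80)
for a,b in((90,66),(66,42),(42,18),(18,8)):
    base=pt(a);n=8 if a>20 else 10
    print(a,b,[[round((p[1]-base[1])/80,3),round((p[0]-base[0])/80,3)] for p in(pt(t) for t in np.linspace(a,b,n+1)[1:])])
E
```

```text
[-209.984  -11.292  156.239]
start [-257.  143.] units x,y 1.9286453584762586 -0.5876946063814913 z 0.8029826065208588
90 66 [[np.float64(-0.117), np.float64(-0.008)], [np.float64(-0.235), np.float64(-0.011)], [np.float64(-0.354), np.float64(-0.008)], [np.float64(-0.472), np.float64(0.001)], [np.float64(-0.591), np.float64(0.016)], [np.float64(-0.709), np.float64(0.037)], [np.float64(-0.827), np.float64(0.064)], [np.float64(-0.943), np.float64(0.097)]]
66 42 [[np.float64(-0.115), np.float64(0.039)], [np.float64(-0.229), np.float64(0.084)], [np.float64(-0.341), np.float64(0.135)], [np.float64(-0.451), np.float64(0.192)], [np.float64(-0.558), np.float64(0.254)], [np.float64(-0.662), np.float64(0.323)], [np.float64(-0.763), np.float64(0.397)], [np.float64(-0.86), np.float64(0.477)]]
42 18 [[np.float64(-0.094), np.float64(0.085)], [np.float64(-0.183), np.float64(0.176)], [np.float64(-0.268), np.float64(0.271)], [np.float64(-0.348), np.float64(0.372)], [np.float64(-0.423), np.float64(0.477)], [np.float64(-0.492), np.float64(0.586)], [np.float64(-0.556), np.float64(0.7)], [np.float64(-0.614), np.float64(0.817)]]
18 8 [[np.float64(-0.018), np.float64(0.04)], [np.float64(-0.035), np.float64(0.08)], [np.float64(-0.052), np.float64(0.121)], [np.float64(-0.067), np.float64(0.162)], [np.float64(-0.082), np.float64(0.203)], [np.float64(-0.097), np.float64(0.245)], [np.float64(-0.11), np.float64(0.287)], [np.float64(-0.123), np.float64(0.329)], [np.float64(-0.135), np.float64(0.372)], [np.float64(-0.146), np.float64(0.414)]]
```

{"op": "servo_tool", "data": {
  "plan": [
    [0,-0.29,0,0,1],
    [0.3,-0.5,0,0,1],
    [0.6,-0.588,0,0,1],
    [0.965,-0.588,0,0,1]
  ]
}}

```text
clock: 25.72
tool_pos: [365.2, 189.8, 155.5]
tool_rot: [0.591, 0.807, -0.003, -0.001]
wrist_force: [0.6, 0.7, -0.5]
finger_gap: 0.2
finger_force: 0.0
```

{"op": "servo_tool", "data": {
  "plan": [
    [0.4,0,0,0,1],
    [0.8,0,0,0,1],
    [0.965,0,0,0,1],
    [0.965,0,0.25,0,1],
    [0.965,0,0.5,0,1],
    [0.965,0,0.8,0,1],
    [0.965,0,0.8,0,1]
  ]
}}

```text
clock: 26.3
tool_pos: [340.2, 262.7, 88.8]
tool_rot: [0.589, 0.808, -0.005, -0.003]
wrist_force: [-0.3, -0.6, -0.2]
finger_gap: 0.3
finger_force: 0.0
```

Run:
```python
from arc import *
s=sense();print(w2c(POSE,s["tool_pos"])[0],pt(90,gap=18),s["wrist_force"].round(1),s["joint_pos"].round(2))
```

```text
[-260.757  141.714   88.756] [-257.  143.] [-0.3 -0.6 -0.2] [ 0.    0.27 -0.81  2.18  0.27  0.8  -0.67]
```

Approach contact, then swing the door.

{"op": "servo_tool", "data": {
  "plan": [
    [-0.06,0.03,0,0,1],
    [-0.12,0.03,0,0,1],
    [-0.18,0.03,0,0,1],
    [-0.22,0.03,0,0,1]
  ]
}}

```text
clock: 26.63
tool_pos: [353.2, 249.0, 94.6]
tool_rot: [0.59, 0.808, 0.0, 0.001]
wrist_force: [-1.2, 0.1, 0.3]
finger_gap: 0.2
finger_force: 0.4
```

{"op": "servo_tool", "data": {
  "plan": [
    [-0.06,-0.005,0,0,1],
    [-0.117,-0.008,0,0,1],
    [-0.235,-0.011,0,0,1],
    [-0.354,-0.008,0,0,1],
    [-0.472,0.001,0,0,1],
    [-0.591,0.016,0,0,1],
    [-0.709,0.037,0,0,1],
    [-0.827,0.064,0,0,1],
    [-0.943,0.097,0,0,1]
  ]
}}

```text
clock: 27.38
tool_pos: [383.4, 179.4, 94.0]
tool_rot: [0.589, 0.808, 0.0, 0.0]
wrist_force: [-0.5, 0.1, 0.6]
finger_gap: 0.3
finger_force: 0.1
```

Run:
```python
from arc import *
s=sense();print(w2c(POSE,s["tool_pos"])[0],pt(66),s["wrist_force"].round(1))
```

```text
[-245.042   49.19    93.963] [-249.241   49.549] [-0.5  0.1  0.6]
```

{"op": "servo_tool", "data": {
  "plan": [
    [-0.115,0.039,0,0,1],
    [-0.229,0.084,0,0,1],
    [-0.341,0.135,0,0,1],
    [-0.451,0.192,0,0,1],
    [-0.558,0.254,0,0,1],
    [-0.662,0.323,0,0,1],
    [-0.763,0.397,0,0,1],
    [-0.86,0.477,0,0,1]
  ]
}}

```text
clock: 28.05
tool_pos: [441.2, 124.7, 93.6]
tool_rot: [0.59, 0.807, -0.0, 0.0]
wrist_force: [0.7, 1.1, 0.1]
finger_gap: -0.3
finger_force: 0.1
```

{"op": "servo_tool", "data": {
  "plan": [
    [-0.094,0.085,0,0,1],
    [-0.183,0.176,0,0,1],
    [-0.268,0.271,0,0,1],
    [-0.348,0.372,0,0,1],
    [-0.423,0.477,0,0,1],
    [-0.492,0.586,0,0,1],
    [-0.556,0.7,0,0,1],
    [-0.59,0.75,0,0,1]
  ]
}}

```text
clock: 28.72
tool_pos: [513.8, 99.5, 93.9]
tool_rot: [0.589, 0.808, 0.001, 0.0]
wrist_force: [0.1, -0.4, -0.2]
finger_gap: -0.1
finger_force: 0.0
```

Run:
```python
from arc import *
s=sense();print(w2c(POSE,s["tool_pos"])[0],pt(18),pt(8),pt(4),pt(0),s["wrist_force"].round(1))
```

```text
[-145.211  -66.63    93.897] [-145.695  -68.388] [-112.537  -80.075] [-98.643 -83.049] [-84.5 -85. ] [ 0.1 -0.4 -0.2]
```

{"op": "servo_tool", "data": {
  "plan": [
    [-0.018,0.04,0,0,1],
    [-0.035,0.08,0,0,1],
    [-0.052,0.121,0,0,1],
    [-0.067,0.162,0,0,1],
    [-0.082,0.203,0,0,1],
    [-0.097,0.245,0,0,1],
    [-0.11,0.287,0,0,1],
    [-0.123,0.329,0,0,1],
    [-0.135,0.372,0,0,1],
    [-0.146,0.414,0,0,1]
  ]
}}

```text
clock: 29.55
tool_pos: [547.1, 98.8, 93.7]
tool_rot: [0.589, 0.808, 0.0, 0.0]
wrist_force: [0.3, -0.1, 0.6]
finger_gap: -0.1
finger_force: 0.1
```

{"op": "servo_tool", "data": {
  "plan": [
    [0,0.02,0,0,1],
    [0,0.04,0,0,1],
    [-0.01,0.06,0,0,1],
    [-0.01,0.08,0,0,1],
    [-0.02,0.1,0,0,1],
    [-0.02,0.12,0,0,1]
  ]
}}

```text
clock: 30.05
tool_pos: [556.5, 100.1, 93.7]
tool_rot: [0.589, 0.808, -0.0, 0.0]
wrist_force: [-0.9, -0.1, -0.7]
finger_gap: -0.0
finger_force: 0.1
```

Run:
```python
from arc import *
s=sense();print(w2c(POSE,s["tool_pos"])[0],pt(8),pt(4),pt(0),s["wrist_force"].round(1))
```

```text
[-104.379  -79.15    93.671] [-112.537  -80.075] [-98.643 -83.049] [-84.5 -85. ] [-0.9 -0.1 -0.7]
```

{"op": "servo_tool", "data": {
  "plan": [
    [0,0.012,0,0,1],
    [0,0.025,0,0,1],
    [0,0.038,0,0,1],
    [0,0.05,0,0,1]
  ]
}}

```text
clock: 30.38
tool_pos: [560.2, 101.4, 93.6]
tool_rot: [0.589, 0.808, -0.0, -0.0]
wrist_force: [-0.2, -0.1, -0.0]
finger_gap: 0.1
finger_force: 0.1
```

{"op": "servo_tool", "data": {
  "plan": [
    [0,0.012,0,0,1],
    [0,0.025,0,0,1],
    [0,0.038,0,0,1],
    [0,0.05,0,0,1]
  ]
}}

```text
clock: 30.72
tool_pos: [564.1, 102.7, 93.7]
tool_rot: [0.589, 0.808, 0.0, -0.0]
wrist_force: [0.1, 0.2, -0.5]
finger_gap: 0.2
finger_force: 0.1
```

{"op": "servo_tool", "data": {
  "plan": [
    [0,0.01,0,0,1],
    [0,0.02,0,0,1],
    [0,0.03,0,0,1]
  ]
}}

```text
clock: 30.97
tool_pos: [566.3, 103.4, 93.7]
tool_rot: [0.589, 0.808, -0.0, -0.0]
wrist_force: [-0.1, -0.9, 0.2]
finger_gap: -0.1
finger_force: 0.1
```

{"op": "servo_tool", "data": {
  "plan": [
    [0,0.01,0,0,1],
    [0,0.02,0,0,1],
    [0,0.03,0,0,1]
  ]
}}

```text
clock: 31.22
tool_pos: [568.6, 104.1, 93.7]
tool_rot: [0.589, 0.808, -0.0, 0.0]
wrist_force: [0.1, -0.5, 0.0]
finger_gap: -0.1
finger_force: 0.1
```

Run:
```python
from arc import *
s=sense();print(w2c(POSE,s["tool_pos"])[0],s["wrist_force"].round(1))
```

```text
[-91.575 -79.005  93.691] [ 0.1 -0.5  0. ]
```

{"op": "servo_tool", "data": {
  "plan": [
    [0,0.01,0,0,1],
    [0,0.02,0,0,1],
    [0,0.025,0,0,1]
  ]
}}

```text
clock: 31.47
tool_pos: [569.2, 104.2, 93.6]
tool_rot: [0.589, 0.808, -0.002, -0.001]
wrist_force: [-4.7, -1.6, 4.0]
finger_gap: -0.1
finger_force: 2.6
```

{"op": "servo_tool", "data": {
  "plan": [
    [0,0.01,0,0,1],
    [0,0.02,0,0,1],
    [0,0.025,0,0,1]
  ]
}}

```text
clock: 31.72
tool_pos: [570.0, 104.5, 93.5]
tool_rot: [0.589, 0.808, -0.003, -0.001]
wrist_force: [-6.8, -2.9, 7.3]
finger_gap: -0.2
finger_force: 3.9
```

{"op": "servo_tool", "data": {
  "plan": [
    [0,0.006,0,0,1],
    [0,0.012,0,0,1],
    [0,0.012,0,0,1]
  ]
}}

```text
clock: 31.97
tool_pos: [570.5, 104.5, 93.5]
tool_rot: [0.589, 0.808, -0.003, -0.002]
wrist_force: [-7.4, -2.7, 7.9]
finger_gap: -0.3
finger_force: 4.2
```

{"op": "servo_tool", "data": {
  "plan": [
    [0,0.006,0,0,1],
    [0,0.012,0,0,1],
    [0,0.012,0,0,1]
  ]
}}

```text
clock: 32.22
tool_pos: [570.7, 104.5, 93.5]
tool_rot: [0.589, 0.808, -0.004, -0.002]
wrist_force: [-9.6, -3.5, 8.2]
finger_gap: 0.2
finger_force: 5.1
```

{"op": "servo_tool", "data": {
  "plan": [
    [0,0.006,0,0,1],
    [0,0.012,0,0,1],
    [0,0.012,0,0,1]
  ]
}}

```text
clock: 32.47
tool_pos: [571.2, 104.7, 93.5]
tool_rot: [0.589, 0.808, -0.004, -0.002]
wrist_force: [-9.6, -3.6, 9.5]
finger_gap: -0.1
finger_force: 5.5
```

{"op": "servo_tool", "data": {
  "plan": [
    [0,0.006,0,0,1],
    [0,0.012,0,0,1],
    [0,0.012,0,0,1]
  ]
}}

```text
clock: 32.72
tool_pos: [573.4, 105.3, 93.5]
tool_rot: [0.589, 0.808, -0.003, -0.001]
wrist_force: [-5.9, -2.5, 4.9]
finger_gap: 0.3
finger_force: 2.9
```

{"op": "servo_tool", "data": {
  "plan": [
    [0,0,0,0,1],
    [0,0,0,0,1]
  ]
}}

```text
clock: 32.88
tool_pos: [576.7, 106.7, 93.8]
tool_rot: [0.589, 0.808, 0.001, 0.001]
wrist_force: [-0.4, 0.7, 0.5]
finger_gap: 0.1
finger_force: 0.0
```

{"op": "servo_tool", "data": {
  "plan": [
    [0,0.006,0,0,1],
    [0,0.006,0,0,1]
  ]
}}

```text
clock: 33.05
tool_pos: [577.4, 107.1, 93.9]
tool_rot: [0.589, 0.808, 0.001, 0.0]
wrist_force: [-0.0, -0.3, 0.2]
finger_gap: -0.0
finger_force: 0.0
```

The force fell to zero, so the catch has snapped. I'll back off and check against the first picture.

{"op": "servo_tool", "data": {
  "plan": [
    [0,-0.1,0,0,1],
    [0,-0.3,0,0,1],
    [0,-0.6,-0.2,0,1],
    [0,-0.9,-0.6,0,1],
    [0,-0.95,-0.95,0,1]
  ]
}}

```text
clock: 33.47
tool_pos: [498.3, 81.8, 168.2]
tool_rot: [0.589, 0.808, -0.004, -0.003]
wrist_force: [0.8, -1.0, -0.1]
finger_gap: -0.1
finger_force: 0.0
```

{"op": "servo_tool", "data": {
  "plan": [
    [0,-0.3,-0.3,0,1],
    [0,-0.5,-0.6,0,1],
    [0,-0.5,-1,0,1],
    [0,-0.5,-1,0,1]
  ]
}}

```text
clock: 33.8
tool_pos: [468.9, 71.8, 255.6]
tool_rot: [0.589, 0.808, 0.003, 0.005]
wrist_force: [1.3, 1.2, 0.3]
finger_gap: 0.2
finger_force: 0.0
```

Run:
```python
from h import *
np.set_printoptions(precision=3,suppress=True)
now={c:read_camera(c)[:,:,::-1] for c in("side","top")}
g=lambda i:cv2.cvtColor(np.ascontiguousarray(i),cv2.COLOR_BGR2GRAY).astype(np.float32)
a=g(cv2.imread("pics/side0.png"));b=g(now["side"])
for n,(x0,y0,x1,y1) in dict(carcass=(280,165,324,250),door=(226,175,278,245),handle=(226,180,268,212),cup=(318,230,348,265),oil=(355,238,385,298),clamp=(320,288,360,330)).items():
    A,B=a[y0:y1,x0:x1],b[y0:y1,x0:x1]
    print(n,"meandiff",np.abs(A-B).mean(),end=" ")
    try:
        cc,w=cv2.findTransformECC(A,B,np.eye(2,3,dtype=np.float32),cv2.MOTION_TRANSLATION);print(cc,w[:,2])
    except Exception as e:print("ecc fail")
for n in("door_handle","dish_center"):
    print(n,[(d["conf"],w2c(POSE,d["centre"])[0].round(0)) for d in recognise("side",n)[:2]])
print(sense()["tool_pos"].round(0),sense()["clock"])
```

```text
carcass meandiff 3.3606951 0.9999317043701029 [0.018 0.002]
door meandiff 3.496978 0.9998169050852109 [ 0.004 -0.011]
handle meandiff 3.2395833 0.9997534545390181 [ 0.001 -0.016]
cup meandiff 4.0933332 0.9999492866057433 [ 0.006 -0.003]
oil meandiff 3.5994444 0.9999299304604424 [-0.023 -0.005]
clamp meandiff 4.792857 0.9987853664734073 [ 0.015 -0.015]
door_handle [(0.96, array([-73., -23.,  79.]))]
dish_center []
[465.  71. 249.] 34.0
```

The door is shut where it started, and the cupboard, cup, oil and clamp haven't moved. Handing in.

```bash
python3 -c "
from workcell import *
print(sign_off())"
```

```text
the job is handed in; nothing more can be done
None
```

The kidney dish is upright in the cupboard and the door snapped shut on its catch; the cupboard and bystanders haven't shifted, and I handed in at 34 s. The door opened only to about 90°, because what looks like a pen behind it stopped it, and finding that took brief pushes of about 19 N on the handle and 25 N on the inside of the door.

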